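# Lock in the portafilter and start the shot

### The job

Pull an espresso: swing the loosely hung portafilter by its handle to the right, as seen by someone facing the machine, until the handle points straight out from the machine's front, in line with the index mark at the front of the group, without wrenching it well past that. Only when it is locked in, swing the brew paddle on top of the group over to the left as far as it goes, to start the shot. Leave the handle where it locked, and leave the cup under the spouts and everything else standing where it is.

Things in the scene. Friction and masses are not known exactly. Their poses are not given: they have to be found in the camera images.
- espresso_machine: Single-group espresso machine fixed on the counter, steel with black side panels, 400 mm wide, 545 deep, 455 high plus a cup rail. Origin: on the counter straight under the group's upright axis; -x points straight out of its front, -y to the right of a person facing it, z up. Its drip grate is 92 mm high and reaches 113 mm in front of the axis; the upper housing's front is 140 mm behind the axis.
- index_mark (a point): The mark: a small dark upright rib at the front centre of the collar of the group (the round brewing head, 50 mm radius, heights 240 to 304 mm, cap to 314 mm). It is 55 mm in front of the group's axis, 251 mm above the counter.
- portafilter (a joint): Portafilter angle about the group's upright axis, rad. 0: handle 0.873 (50 deg) to the left of straight out; grows as the handle swings to the right (counter-clockwise from above); 0.873: handle straight out, in line with the mark (locked); hard stop at 1.3. Starts at 0.15 to 0.45, turns stiffly (0.8 N m plus 0.25 N m s/rad, about 5 N at handle_grip), stays where left.
- handle_grip (a point): Point on the centre line of the portafilter's black handle, 160 mm from the group's axis, about 205 mm above the counter. The handle runs radially from 75 to 206 mm from the axis, is 23 to 33 mm thick (33 mm here) and droops 8 deg outwards. Nothing on the machine lies within 80 mm beneath this point.
- handle_end (a point): Outer end of the portafilter's handle, 206 mm from the group's axis, 198 mm above the counter.
- paddle (a joint): Brew paddle angle about the same upright axis, rad. 0: off, pointing 0.96 (55 deg) to the right of straight out; grows as it swings to the left (clockwise from above) to its hard stop at 1.2 (brewing; 0.24 left of straight out). Starts at 0 to 0.12, moves lightly (about 1.4 N at paddle_grip), stays where left.
- paddle_grip (a point): Point in the middle of the paddle's wooden grip, 90 mm from the group's axis, 322 mm above the counter. The grip runs radially from 50 to 118 mm from the axis, is 20 mm wide and 16 mm high; a 12 mm wide flat steel arm joins it to the axis. The fixed steam wand hangs clear of it, 178 mm to the right of and 93 to 130 mm behind the axis.
- espresso_cup: White espresso cup, 62 mm across, 56 mm high, standing on the grate under the spouts. Origin: centre of its underside, z up.
- shot_glass: Shot glass, 48 mm across, 60 mm high, standing on the grate at the right rear. Origin: centre of its underside.
- milk_pitcher: Steel milk pitcher, 90 mm across, 105 mm high, with a handle, on the counter. Origin: centre of its underside.
- tamper: Steel tamper, 58 mm across, 90 mm high, standing on a black rubber mat. Origin: centre of its underside.
- saucer: White saucer, 140 mm across, 18 mm high, on the counter. Origin: centre of its underside.
- spoon: Teaspoon, 140 mm long, lying on the counter. Origin: under its middle.
- coffee_tin: Coffee tin, 100 mm across, 130 mm high, on the counter. Origin: centre of its underside.
There are look-alikes about, which are no part of the job. What is shaped like the espresso_cup but purple is not meant.

How it is judged:
On the way, in this order (a step that is already met when the one before it is completed fails the run):
1. the portafilter's handle is in line with the index mark (within 7 deg) (value of joint portafilter between 0.75 and 0.995 rad), for 0.2 s.
2. the paddle is fully over to the left (value of joint paddle above 1.08 rad), for 0.2 s.
At the end, for the whole second after the job is handed in: The portafilter's handle points straight out of the machine's front, in line with the index mark within 7 deg (joint 0.75 to 0.995), the paddle is fully over to the left (joint over 1.08), and the cup stands upright on the grate under the spouts, within 30 mm of the group's axis in depth and width (all of step 1 and value of joint paddle above 1.08 rad and x of espresso_cup in the frame of espresso_machine between -0.03 and 0.03 m and y of espresso_cup in the frame of espresso_machine between -0.03 and 0.03 m and angle between espresso_cup's own z axis and vertical below 0.15 rad); the robot touches nothing.
It fails at once if the portafilter is wrenched more than 14 deg past the mark (value of joint portafilter above 1.12 rad).
It fails at once if the paddle is swung over while the portafilter is not locked in (value of joint paddle above 0.35 rad and value of joint portafilter below 0.72 rad).
It fails at once if the cup or the glass on the grate is pushed more than 20 mm or tipped (distance of any of espresso_cup, shot_glass from where it was at the start of the episode above 0.02 m or angle between any of espresso_cup, shot_glass's own z axis and vertical above 0.35 rad).
It fails at once if another thing on the counter is pushed more than 30 mm (distance of any of milk_pitcher, tamper, saucer, spoon, coffee_tin from where it was at the start of the episode above 0.03 m).
It also fails if it takes over 59 s, if anything falls off the work surface, if the arm or the gripper's body presses on something with over 40 N, if the wrist force passes 120 N, or if a joint passes its speed limit or range.

### The arm

A 7-joint arm with a two-finger parallel gripper is mounted at the origin on the work surface. World frame = base frame: x ahead of the robot, y to its left, z up, the work surface at z = 0. Lengths are in m, angles in rad, forces in N, time in s.
With the tool pointing down it reaches from about 0.4 to 0.85 m from the base axis. Payload 10.4 kg.
Tool frame: the origin (TCP) lies at the very end of the fingers, on their centre line; the grasp point (between the pads) lies 19 mm behind it; z points along the fingers, y is the line along which they close (so a half turn about z gives the same grasp; the last joint's range is limited). The gripper opens to 87 mm and grips with 3 to 60 N. Pads are 19 mm wide; open, the fingers measure 117 mm over their backs; the gripper's body (75 mm by 190 mm) begins 51 mm behind the grasp point.
Start: joints at [-0.023, 0.332, -0.065, 1.46, 0.022, 1.35, -0.088], TCP at [0.625, 0, 0.223] pointing down, gripper open.
Joint ranges: [-2.6, 2.6], [-0.5, 2.12], [-1.47, 1.34], [0.16, 2.42], [-1.27, 4.41], [0.06, 2.06], [-2.6, 2.6]. Speed limits (rad/s): [2.22, 2.22, 2.79, 2.79, 3.14, 3.14, 3.14].

### API

Orientations are given as a unit quaternion [x, y, z, w].
In Python, from bench import status, camera, order gives the robot as it stands.
- The arm moves only by the tool jog_arm, never from a script. Its argument "plan" is a list of rows, each a list of 7 numbers: the turn, a rotation vector about the tool's x, y, z in rad, then the shift along the tool's x, y, z in mm, then the opening, from -1 (shut) to 1 (fully open). A call has 1 to 12 rows; each row is the pose to reach, as a shift and turn from the pose commanded when the call began, along the tool's axes at that moment; what a row does not reach only later rows make up. A row lasts 1/10 s, in which the tool goes at most 50 mm and 8.59 degrees, less where a joint would pass 70% of its speed; a pose out of reach is approached as far as the arm can. A call with a gripper value outside its range is refused whole. The fingers move at their own pace and stop on an object; "squeeze" is the grip in N (left out, the last holds). Time passes only in rows, so rows that repeat a pose let the fingers close. It gives the time, the measured TCP pose, the force, the opening and the grip force at its end, in the units of the state.
- status.read_state(): the state, without advancing time (a new reading comes with each control period).
- camera(name): name is "scene" or "side" or "wrist"; returns a dict with "image" (480x640x3 uint8, red, green, blue), "z_map" (480x640 float32, m along the optical axis (not along the pixel's ray), 0 where there is no reading), "fx", "fy", "cx", "cy" (pixels), "world_from_camera" (4x4, takes a point from camera to world coordinates); the wrist camera has in their place "mount" (4x4, takes a point from camera to tool coordinates, whose origin is the TCP and whose axes are the flange's). Camera axes: x right, y down, z forward; pixel columns grow to the right and rows downward; lengths in m; the calibration is good to about 2 mm. A picture is of the moment at which its call begins: read the wrist's pose just before it.
- order.close_job(): hands the job in; it is judged then, once.
The state is a dict: "time": time; "joint_positions": joint angles; "joint_vel": joint speeds; "joint_torque": joint torques, N m; "ee_pos": TCP position; "eef_rot": TCP orientation; "ft_force": force on the tool from outside, world axes, zero at the start; "torque": the same for the moment, N m; "width": finger opening in m; "grip_force": force on a finger pad.
Only numpy, scipy, OpenCV 4.12 (cv2) and the standard library are available. Lean on these libraries where they do the work, as an engineer would, in place of code of your own. Each camera call takes 0.05 s, during which the arm holds its last target. There are 200 camera calls.

## Working session

There is one attempt and no reset: what is moved stays moved. The work goes in short steps, Python scripts to look and compute and a tool call to move; the robot and the scene stay as the last step left them, time stands still between calls to the robot, and variables do not carry over. Pictures are saved under pics/ and viewed, at most 10 in all, crops included, and the job is handed in when it is done.

Besides the shell and the picture viewer there is one more tool, called after "Call:" as name(argument=value, ...), one argument or row to a line, values as JSON. jog_arm: Moves the arm, as the interface text tells. Its arguments: {"type":"object","properties":{"plan":{"type":"array"},"squeeze":{"type":"number"}},"required":["plan"]}

```bash
mkdir -p pics
cat > h.py <<'E'
import numpy as np, cv2
from bench import status, camera, order
from scipy.spatial.transform import Rotation as R
def snap(n,f):
    s=status.read_state(); c=camera(n); cv2.imwrite('pics/'+f+'.png',c['image'][:,:,::-1])
    if 'mount' in c:
        T=np.eye(4);T[:3,:3]=R.from_quat(s['eef_rot']).as_matrix();T[:3,3]=s['ee_pos'];c['world_from_camera']=T@c['mount']
    np.savez('pics/'+f+'.npz',**c); return c
def px(c,u,v,z=None):
    if z is None: z=float(c['z_map'][int(v),int(u)])
    return (c['world_from_camera']@[(u-c['cx'])/c['fx']*z,(v-c['cy'])/c['fy']*z,z,1])[:3]
E
python3 - <<'E'
from h import *
for n in('scene','side'): c=snap(n,n+'0'); print(c['world_from_camera'].round(3).tolist(),c['fx'])
print(status.read_state())
E
```

```text
[[-0.214, 0.804, -0.554, 1.2], [0.977, 0.183, -0.112, 0.171], [0.012, -0.565, -0.825, 1.287], [0.0, 0.0, 0.0, 1.0]] 527.0908731530994
[[-0.531, 0.669, -0.52, 1.242], [0.847, 0.409, -0.339, 0.51], [-0.014, -0.62, -0.784, 1.365], [0.0, 0.0, 0.0, 1.0]] 551.8069999714515
{'time': 0.1, 'joint_positions': array([-0.02261111,  0.33283174, -0.06467746,  1.4608285 ,  0.02157682,
        1.34987546, -0.08850538]), 'joint_vel': array([ 0.00116394, -0.00180111, -0.00153489, -0.00273785, -0.00066501,
       -0.00038278,  0.00040947]), 'joint_torque': array([ 3.16136166e-04, -6.24538064e+01,  2.38312193e-02, -3.90717781e+01,
       -6.15657773e-02,  3.65302863e-02,  4.60620026e-05]), 'ee_pos': array([ 6.24673157e-01, -7.66423115e-07,  2.21832786e-01]), 'eef_rot': array([ 7.07107371e-01,  7.07105916e-01, -4.55011139e-04, -4.27705612e-04]), 'ft_force': array([ 0.52915631,  0.62081427, -0.32269242]), 'torque': array([ 0.01479335,  0.02382082, -0.00247346]), 'grip_force': 0.0, 'width': 0.0870604357276828}
```

View pics/scene0.png

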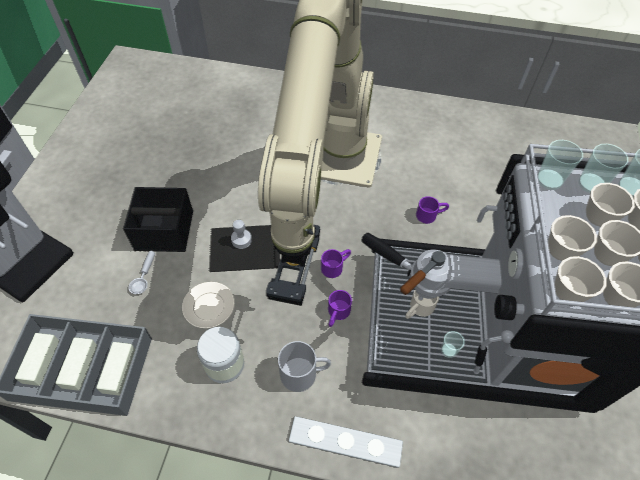

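View pics/side0.png

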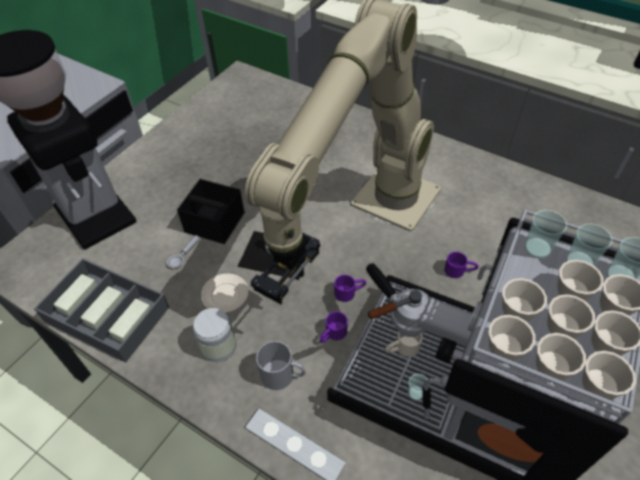

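Run:
```python
from h import *
a=cv2.imread('pics/scene0.png')[220:400,350:530]; b=cv2.imread('pics/side0.png')[250:430,320:500]
cv2.imwrite('pics/crop.png',np.hstack([cv2.resize(i,(400,600) if 0 else (400,400),interpolation=cv2.INTER_CUBIC) for i in(a,b)]))
```

```text
(no output)
```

View pics/crop.png

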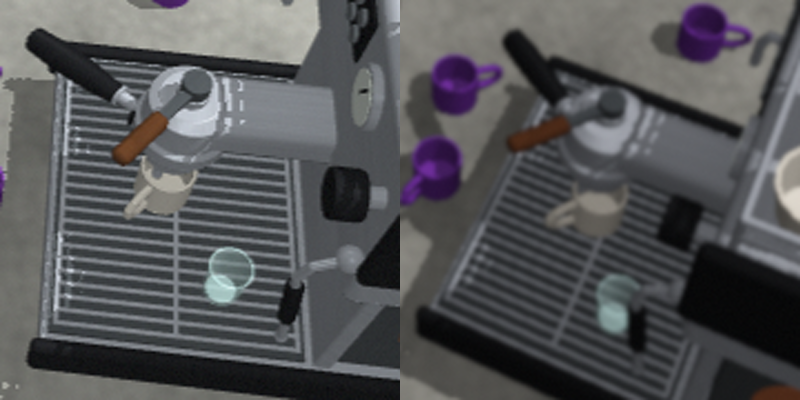

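Run:
```python
from h import *
a=dict(np.load('pics/scene0.npz'));b=dict(np.load('pics/side0.npz'))
def tri(p,q):
    Ps=[]
    for c in(a,b):
        K=np.array([[c['fx'],0,c['cx']],[0,c['fy'],c['cy']],[0,0,1.]]);Ps.append(K@np.linalg.inv(c['world_from_camera'])[:3])
    X=cv2.triangulatePoints(*Ps,np.float64(p).reshape(2,1),np.float64(q).reshape(2,1));return (X[:3]/X[3]).ravel()
S=lambda u,v:(350+u/2.2222,220+v/2.2222); D=lambda u,v:(320+(u-400)/2.2222,250+v/2.2222)
for n,s,d in [('hub',(197,80),(612,102)),('padtip',(122,155),(515,143)),('padgrip',(143,133),(540,131)),('hend',(35,45),(513,42)),('hroot',(112,92),(560,97)),('grateFL',(68,62),(553,72)),('grateFR',(46,338),(432,300))]:
    s,d=S(*s),D(*d); print(n,tri(s,d).round(4),'dz',px(a,*s).round(4),px(b,*d).round(4))
# grate-plane points
for c,n in((a,'a'),(b,'b')):
  v,u=np.mgrid[0:480,0:640];z=c['z_map'];P=np.stack([(u-c['cx'])/c['fx']*z,(v-c['cy'])/c['fy']*z,z,1+0*z],-1)@c['world_from_camera'].T
  m=(abs(P[...,2]-.090)<.006)&(z>0);m[:, :345 if n=='a' else 320]=0
  m=cv2.morphologyEx(m.astype(np.uint8),cv2.MORPH_OPEN,np.ones((2,2)))>0
  Q=P[m][:,:2]
  print(n,len(Q),cv2.minAreaRect(Q.astype(np.float32)))
  # top of machine/housing fronts
  M=(P[...,2]>.44)&(P[...,2]<.457)&(z>0);M[:, :345]=0;print(cv2.minAreaRect(P[M][:,:2].astype(np.float32)), M.sum())
  # group cap: z 0.305..0.318
  G=(P[...,2]>.309)&(P[...,2]<.319)&(z>0);G[:,:380]=0;G[:,465:]=0;print('cap',G.sum(),P[G].min(0).round(3),P[G].max(0).round(3))
```

```text
hub [0.5494 0.3043 0.3269] dz [0.5506 0.3037 0.3316] [0.5519 0.3047 0.328 ]
padtip [0.6436 0.2436 0.3235] dz [0.6467 0.2432 0.3282] [0.6464 0.245  0.329 ]
padgrip [0.6208 0.2595 0.3299] dz [0.6203 0.2594 0.3304] [0.6196 0.2587 0.3264]
hend [0.4474 0.1399 0.1921] dz [0.4613 0.1405 0.2093] [0.4595 0.1462 0.2128]
hroot [0.5082 0.2314 0.2216] dz [0.5124 0.2312 0.2233] [0.5079 0.2321 0.2257]
grateFL [0.4097 0.1804 0.1147] dz [0.4806 0.1796 0.2169] [0.4835 0.2102 0.2283]
grateFR [0.7495 0.2097 0.1126] dz [0.7449 0.2101 0.0893] [ 0.6999  0.1821 -0.0026]
a 11397 ((0.234014093875885, 0.4781385660171509), (1.929814100265503, 1.0071481466293335), 0.21870237588882446)
((0.33331745862960815, 0.40680137276649475), (0.9008339643478394, 0.39481809735298157), 35.67268371582031) 5810
cap 35 [0.549 0.241 0.309 1.   ] [0.65  0.33  0.318 1.   ]
b 8694 ((0.254583477973938, 0.3149847984313965), (1.9941935539245605, 0.6726895570755005), 3.1427011489868164)
((0.34585651755332947, 0.40598973631858826), (0.9916628003120422, 0.42046982049942017), 39.54677963256836) 6711
cap 228 [-0.042 -0.036  0.309  1.   ] [0.724 0.496 0.319 1.   ]
```

Run:
```python
from h import *
a=dict(np.load('pics/scene0.npz'));b=dict(np.load('pics/side0.npz'))
for c in(a,b):
  v,u=np.mgrid[0:480,0:640];z=c['z_map'];P=np.stack([(u-c['cx'])/c['fx']*z,(v-c['cy'])/c['fy']*z,z,1+0*z],-1)@c['world_from_camera'].T
  m=(z>0)&(P[...,2]>.075)&(P[...,2]<.1)&(P[...,1]>.12)&(P[...,1]<.3);Q=P[m]
  L=[]
  for x in np.arange(.52,.74,.01):
    q=Q[abs(Q[:,0]-x)<.005]
    if len(q)>5:L.append((x,np.percentile(q[:,1],3)))
  L=np.array(L);x0=L[:,0];
  vx=cv2.fitLine(L.astype(np.float32),cv2.DIST_HUBER,0,.002,.001).ravel();print('front',vx, np.degrees(np.arctan2(vx[1],vx[0])),L.round(3).tolist()[::4])
  # housing front face: vertical surface z .33-.43
  m=(z>0)&(P[...,2]>.34)&(P[...,2]<.44)&(P[...,1]>.3)&(P[...,0]>.4)&(P[...,0]<.8);Q=P[m];L=[]
  for x in np.arange(.4,.75,.01):
    q=Q[abs(Q[:,0]-x)<.005]
    if len(q)>8:L.append((x,np.median(q[:,1])))
  L=np.array(L);print(L.round(3).tolist()) 
  if len(L)>4: vx=cv2.fitLine(L.astype(np.float32),cv2.DIST_HUBER,0,.002,.001).ravel();print('face',vx,np.degrees(np.arctan2(vx[1],vx[0])))
  # handle points: dark, height .17-.24
  I=c['image'].max(-1);m=(z>0)&(I<60)&(P[...,2]>.18)&(P[...,2]<.24)&(P[...,0]>.42)&(P[...,0]<.53)&(P[...,1]>.1)&(P[...,1]<.25);Q=P[m][:,:3]
  l=cv2.fitLine(Q.astype(np.float32),cv2.DIST_HUBER,0,.002,.001).ravel();print('handle',len(Q),l, Q.min(0),Q.max(0))
```

```text
front [0.9949799  0.10007491 0.644      0.19541828] 5.7434845 [[0.52, 0.183], [0.56, 0.187], [0.6, 0.191], [0.64, 0.194], [0.68, 0.2], [0.72, 0.202]]
[[0.4, 0.424], [0.41, 0.425], [0.42, 0.428], [0.43, 0.427], [0.44, 0.429], [0.45, 0.43], [0.46, 0.431], [0.47, 0.432], [0.48, 0.432], [0.49, 0.434], [0.5, 0.434], [0.51, 0.435], [0.52, 0.437], [0.53, 0.441], [0.54, 0.442], [0.55, 0.443], [0.56, 0.437], [0.57, 0.436], [0.58, 0.437], [0.59, 0.439], [0.6, 0.443], [0.61, 0.448], [0.62, 0.45], [0.63, 0.452], [0.64, 0.453], [0.65, 0.453], [0.66, 0.454], [0.67, 0.431], [0.68, 0.437], [0.69, 0.445], [0.7, 0.436], [0.71, 0.454], [0.72, 0.619], [0.73, 0.52], [0.74, 0.465]]
face [0.99424404 0.10713915 0.551      0.44067013] 6.150426
handle 544 [0.5271115  0.8412064  0.12052137 0.48232904 0.1833324  0.2181741 ] [0.43699658 0.13085436 0.19599098] [0.51931018 0.23801286 0.2326819 ]
front [0.9951565  0.09830303 0.615      0.19446768] 5.64146 [[0.52, 0.192], [0.56, 0.188], [0.6, 0.192], [0.64, 0.196], [0.68, 0.201], [0.72, 0.205]]
[[0.41, 0.426], [0.42, 0.429], [0.43, 0.426], [0.44, 0.43], [0.45, 0.431], [0.46, 0.43], [0.48, 0.432], [0.49, 0.434], [0.5, 0.436], [0.51, 0.435], [0.52, 0.439], [0.53, 0.44], [0.57, 0.442], [0.58, 0.442], [0.59, 0.443], [0.6, 0.444], [0.61, 0.446], [0.67, 0.426], [0.68, 0.434], [0.69, 0.435], [0.7, 0.431], [0.71, 0.709], [0.72, 0.624], [0.73, 0.521], [0.74, 0.466]]
face [0.9916134  0.12923974 0.585      0.44390377] 7.4256616
handle 423 [0.50229216 0.85362166 0.13795884 0.47979745 0.1818122  0.21980879] [0.44442436 0.13101606 0.19613312] [0.51959846 0.23690705 0.23262972]
```

Call:
jog_arm(
  plan=[
    [0,0,0,0,-20,0,-1],
    [0,0,0,0,-50,0,-1],
    [0,0,0,0,-80,0,-1],
    [0,0,0,0,-110,0,-1],
    [0,0,0,0,-140,0,-1],
    [0,0,0,0,-170,0,-1],
    [0,0,0,0,-200,0,-1],
    [0,0,0,0,-225,0,-1],
    [0,0,0,0,-240,0,-1],
    [0,0,0,0,-240,0,-1],
    [0,0,0,0,-240,0,-1],
  ],
)

```text
time: 1.2
ee_pos: [0.3854, -0.0, 0.2227]
eef_rot: [0.707, 0.707, 0.0, 0.0]
ft_force: [1.1, -0.5, -0.4]
width: 0.0068
grip_force: 0.0
```

Call:
jog_arm(
  plan=[
    [0,0,0,20,0,0,-1],
    [0,0,0,45,0,0,-1],
    [0,0,0,70,0,0,-1],
    [0,0,0,95,0,0,-1],
    [0,0,0,120,0,0,-1],
    [0,0,0,140,0,0,-1],
    [0,0,0,155,0,0,-1],
    [0,0,0,155,0,20,-1],
    [0,0,0,155,0,38,-1],
    [0,0,0,155,0,38,-1],
    [0,0,0,155,0,38,-1],
  ],
)

```text
time: 2.3
ee_pos: [0.3854, 0.1552, 0.1847]
eef_rot: [0.707, 0.707, -0.0, -0.0]
ft_force: [-0.1, 1.2, -0.2]
width: 0.0006
grip_force: 0.0
```

Call:
jog_arm(
  plan=[
    [0,0,0,0,15,0,-1],
    [0,0,0,0,30,0,-1],
    [0,0,0,0,42,0,-1],
    [0,0,0,0,54,0,-1],
    [0,0,0,0,66,0,-1],
    [0,0,0,0,78,0,-1],
    [0,0,0,0,90,0,-1],
    [0,0,0,0,102,0,-1],
    [0,0,0,0,114,0,-1],
    [0,0,0,0,126,0,-1],
    [0,0,0,0,130,0,-1],
    [0,0,0,0,130,0,-1],
  ],
)

```text
time: 3.5
ee_pos: [0.5154, 0.1543, 0.1845]
eef_rot: [0.708, 0.707, -0.001, -0.0]
ft_force: [-0.7, 0.6, 0.5]
width: 0.0002
grip_force: 0.3
```

Run:
```python
from h import *
a=snap('scene','scene1');b=snap('side','side1');print(status.read_state()['ee_pos'])
A=a['image'][200:380,340:520,::-1];B=b['image'][230:410,310:490,::-1]
cv2.imwrite('pics/crop1.png',np.hstack([cv2.resize(i,(400,400),interpolation=cv2.INTER_CUBIC) for i in(A,B)]))
```

```text
[0.51550716 0.1551115  0.18486976]
```

View pics/crop1.png

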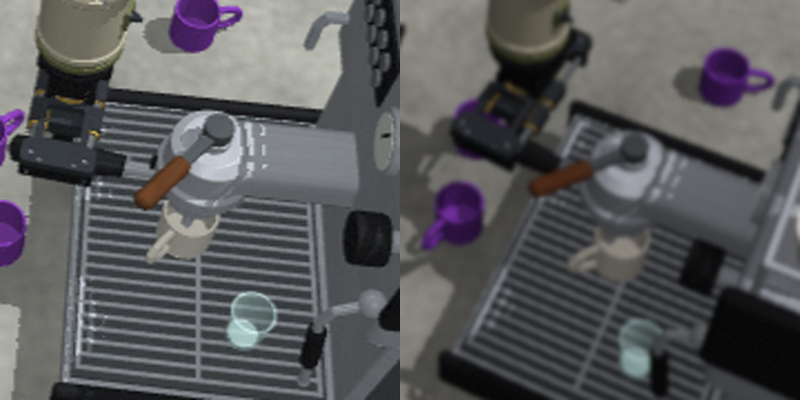

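Call:
jog_arm(
  plan=[
    [0,0,0,0,6,0,-1],
    [0,0,0,0,12,0,-1],
    [0,0,0,0,16,0,-1],
    [0,0,0,0,16,0,-1],
    [0,0,0,0,16,0,-1],
    [0,0,0,0,0,0,-1],
    [0,0,0,0,-40,0,-1],
    [0,0,0,0,-80,0,-1],
    [0,0,0,0,-120,0,-1],
    [0,0,0,0,-140,0,-1],
    [0,0,0,0,-140,0,-1],
  ],
)

```text
time: 4.7
ee_pos: [0.3736, 0.1556, 0.1852]
eef_rot: [0.706, 0.708, 0.001, 0.001]
ft_force: [-0.6, 0.4, 0.2]
width: 0.0007
grip_force: 0.0
```

Run:
```python
from h import *
a=snap('scene','scene2');b=snap('side','side2');print(status.read_state()['ee_pos'])
A=a['image'][200:380,340:520,::-1];B=b['image'][230:410,310:490,::-1]
cv2.imwrite('pics/crop2.png',np.hstack([cv2.resize(i,(400,400),interpolation=cv2.INTER_CUBIC) for i in(A,B)]))
for c in(a,b):
  v,u=np.mgrid[0:480,0:640];z=c['z_map'];P=np.stack([(u-c['cx'])/c['fx']*z,(v-c['cy'])/c['fy']*z,z,1+0*z],-1)@c['world_from_camera'].T
  I=c['image'].max(-1);m=(z>0)&(I<60)&(P[...,2]>.18)&(P[...,2]<.24)&(P[...,0]>.5)&(P[...,0]<.62)&(P[...,1]>.07)&(P[...,1]<.25);Q=P[m][:,:3]
  l=cv2.fitLine(Q.astype(np.float32),cv2.DIST_HUBER,0,.002,.001).ravel();print('handle',len(Q),l, Q.min(0),Q.max(0))
  d=l[3:5]-[.551,.303]; print('deg toward +x: fit',np.degrees(np.arctan(-l[0]/l[1])),'axis',np.degrees(np.arctan2(d[0],-d[1])))
```

```text
[0.37579515 0.15537261 0.18525511]
handle 655 [-0.05079409  0.9912919   0.12149252  0.5633133   0.16287284  0.21747257] [0.54345634 0.10041482 0.19472622] [0.57852771 0.22474295 0.23090785]
deg toward +x: fit 2.9332874 axis 5.021816781233638
handle 508 [-0.07153936  0.9880006   0.13688299  0.56339955  0.1624973   0.21797629] [0.54344335 0.09972047 0.19503759] [0.57642115 0.2459489  0.23157334]
deg toward +x: fit 4.141457 axis 5.043363925465874
```

View pics/crop2.png

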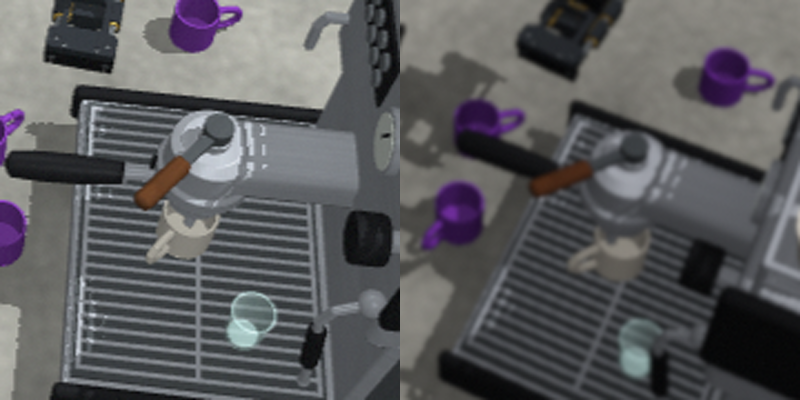

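Call:
jog_arm(
  plan=[
    [0,0,0,0,0,-20,-1],
    [0,0,0,0,0,-50,-1],
    [0,0,0,0,0,-85,-1],
    [0,0,0,0,0,-120,-1],
    [0,0,0,0,0,-155,-1],
    [0,0,0,0,0,-180,-1],
    [0,0,0,0,0,-195,-1],
    [0,0,0,0,0,-195,-1],
    [0,0,0,0,0,-195,-1],
  ],
)

```text
time: 5.7
ee_pos: [0.3757, 0.155, 0.3789]
eef_rot: [0.707, 0.707, -0.0, -0.0]
ft_force: [-0.5, -0.8, 0.2]
width: 0.0002
grip_force: 0.0
```

Call:
jog_arm(
  plan=[
    [0,0,0,10,20,0,-1],
    [0,0,0,25,50,0,-1],
    [0,0,0,40,80,0,-1],
    [0,0,0,55,110,0,-1],
    [0,0,0,70,140,0,-1],
    [0,0,0,85,170,0,-1],
    [0,0,0,100,205,0,-1],
    [0,0,0,120,240,0,-1],
    [0,0,0,132,270,0,-1],
    [0,0,0,137,281,0,-1],
    [0,0,0,137,281,0,-1],
    [0,0,0,137,281,0,-1],
  ],
)

```text
time: 6.9
ee_pos: [0.6558, 0.2921, 0.3782]
eef_rot: [0.707, 0.707, -0.001, -0.0]
ft_force: [-0.0, -1.0, -0.2]
width: 0.0007
grip_force: 0.0
```

Call:
jog_arm(
  plan=[
    [0,0,0,0,0,15,-1],
    [0,0,0,0,0,35,-1],
    [0,0,0,0,0,55,-1],
    [0,0,0,0,0,70,-1],
    [0,0,0,0,0,72,-1],
    [0,0,0,0,0,72,-1],
  ],
)

```text
time: 7.5
ee_pos: [0.6555, 0.2916, 0.3083]
eef_rot: [0.707, 0.707, 0.0, 0.0]
ft_force: [-0.5, 0.7, 0.1]
width: 0.0007
grip_force: 0.0
```

Call:
jog_arm(
  plan=[
    [0,0,0,-10,-5,0,-1],
    [0,0,0,-18,-11,0,-1],
    [0,0,0,-28,-15,0,-1],
    [0,0,0,-38,-19,0,-1],
    [0,0,0,-48,-26,0,-1],
    [0,0,0,-58,-35,0,-1],
    [0,0,0,-66,-45,0,-1],
    [0,0,0,-74,-55,0,-1],
    [0,0,0,-79,-66,0,-1],
    [0,0,0,-84,-78,0,-1],
    [0,0,0,-85,-84,0,-1],
    [0,0,0,-85,-84,0,-1],
  ],
)

```text
time: 8.7
ee_pos: [0.5717, 0.2066, 0.3083]
eef_rot: [0.707, 0.707, 0.0, 0.0]
ft_force: [-0.0, 0.8, 0.2]
width: 0.0003
grip_force: 0.0
```

Run:
```python
from h import *
a=snap('scene','scene3');b=snap('side','side3');print(status.read_state()['ee_pos'])
A=a['image'][200:380,340:520,::-1];B=b['image'][230:410,310:490,::-1]
cv2.imwrite('pics/crop3.png',np.hstack([cv2.resize(i,(400,400),interpolation=cv2.INTER_CUBIC) for i in(A,B)]))
```

```text
[0.5721882  0.20692384 0.307759  ]
```

View pics/crop3.png

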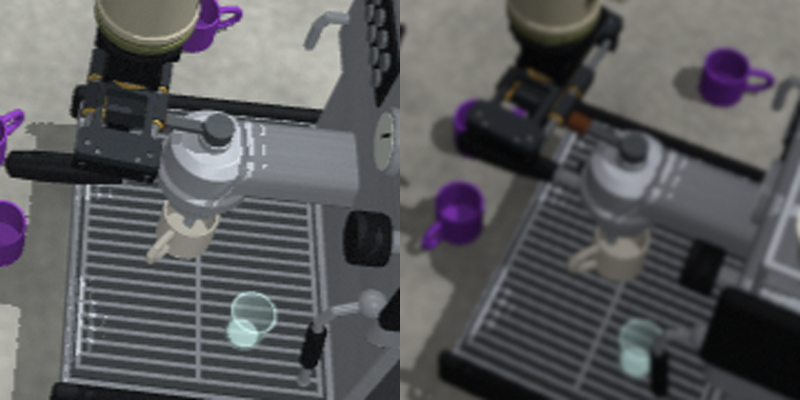

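Call:
jog_arm(
  plan=[
    [0,0,0,0,-3,0,-1],
    [0,0,0,0,-6,0,-1],
    [0,0,0,0,-8,0,-1],
    [0,0,0,0,-8,0,-1],
    [0,0,0,0,-8,0,-1],
  ],
)

```text
time: 9.3
ee_pos: [0.5639, 0.2072, 0.3075]
eef_rot: [0.707, 0.707, -0.0, -0.0]
ft_force: [0.6, -0.3, -0.0]
width: 0.0005
grip_force: 0.3
```

Call:
jog_arm(
  plan=[
    [0,0,0,0,-2,0,-1],
    [0,0,0,0,-3,0,-1],
    [0,0,0,0,-3,0,-1],
  ],
)

```text
time: 9.6
ee_pos: [0.5609, 0.2071, 0.3076]
eef_rot: [0.707, 0.707, 0.0, 0.0]
ft_force: [0.3, -0.2, -0.4]
width: 0.0004
grip_force: 0.5
```

Call:
jog_arm(
  plan=[
    [0,0,0,0,-2,0,-1],
    [0,0,0,0,-3,0,-1],
    [0,0,0,0,-3,0,-1],
  ],
)

```text
time: 9.9
ee_pos: [0.5583, 0.207, 0.3076]
eef_rot: [0.707, 0.707, 0.0, 0.0]
ft_force: [3.7, 0.8, -0.7]
width: 0.0003
grip_force: 1.9
```

Force rises: the stop is reached. Back off to the right, up, and check.

Call:
jog_arm(
  plan=[
    [0,0,0,0,10,0,-1],
    [0,0,0,0,30,0,-1],
    [0,0,0,0,40,0,-1],
    [0,0,0,0,40,-30,-1],
    [0,0,0,0,40,-65,-1],
    [0,0,0,0,40,-90,-1],
    [0,0,0,-40,40,-90,-1],
    [0,0,0,-80,40,-90,-1],
    [0,0,0,-120,40,-90,-1],
    [0,0,0,-160,40,-90,-1],
    [0,0,0,-180,40,-90,-1],
    [0,0,0,-180,40,-90,-1],
  ],
)

```text
time: 11.1
ee_pos: [0.5982, 0.0229, 0.3975]
eef_rot: [0.709, 0.705, -0.001, 0.0]
ft_force: [0.6, 0.7, 0.4]
width: 0.0007
grip_force: 0.0
```

Run:
```python
from h import *
a=snap('scene','scene4');b=snap('side','side4');print(status.read_state()['ee_pos'])
A=a['image'][200:380,340:520,::-1];B=b['image'][230:410,310:490,::-1]
cv2.imwrite('pics/crop4.png',np.hstack([cv2.resize(i,(400,400),interpolation=cv2.INTER_CUBIC) for i in(A,B)]))
for c in(a,b):
  v,u=np.mgrid[0:480,0:640];z=c['z_map'];P=np.stack([(u-c['cx'])/c['fx']*z,(v-c['cy'])/c['fy']*z,z,1+0*z],-1)@c['world_from_camera'].T
  I=c['image'].astype(int)
  for n,m in(('handle',(I.max(-1)<60)&(P[...,2]>.18)&(P[...,2]<.24)&(P[...,1]>.07)&(P[...,1]<.25)),('paddle',(I[...,0]>I[...,2]+40)&(P[...,2]>.3)&(P[...,2]<.34)&(P[...,1]>.16)&(P[...,1]<.28))):
    m=m&(z>0)&(P[...,0]>.48)&(P[...,0]<.65);Q=P[m][:,:3];d=np.median(Q,0)[:2]-[.551,.303]
    print(n,len(Q),'deg toward +x',np.degrees(np.arctan2(d[0],-d[1])),np.median(Q,0))
```

```text
[0.59804156 0.02725949 0.39742378]
handle 654 deg toward +x 5.49308005426167 [0.56451466 0.16246703 0.21829864]
paddle 214 deg toward +x -6.487072918081579 [0.5416082  0.22040353 0.32908242]
handle 528 deg toward +x 5.637013173069657 [0.56459218 0.1652923  0.21863462]
paddle 109 deg toward +x -6.47318185163327 [0.54205126 0.22412972 0.33036887]
```

View pics/crop4.png

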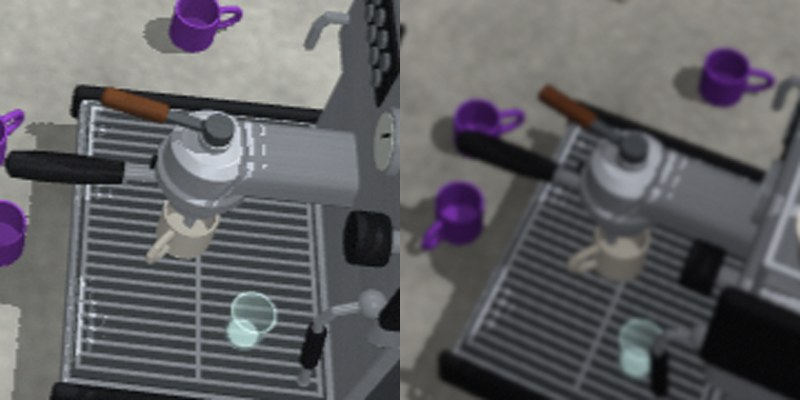

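The paddle rests at its left stop. The handle is in line with the mark, the cup hasn't moved, and the arm is clear, so I'm handing in.

```bash
python3 -c "from bench import order; print(order.close_job())"
```

```text
the job is handed in; nothing more can be done
None
```

The job is handed in, with no verdict returned: by the cameras the portafilter handle is within about 1° of the index mark, the paddle is at its left stop, the cup hasn't moved, and the arm is clear of everything.

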